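# Turn the watch case's leaf over its spine

### The arm

A 6-joint arm with a two-finger parallel gripper is mounted at the origin on the work surface. World frame = base frame: x ahead of the robot, y to its left, z up, the work surface at z = 0. Lengths are in m, angles in rad, forces in N, time in s.
With the tool pointing down it reaches from about 0.275 to 0.825 m from the base axis. Payload 4.9 kg.
Tool frame: the origin (TCP) lies midway between the tips of the shut fingers; the grasp point (between the pads) lies 19 mm behind it (grip_point_offset is the distance from the TCP to the grasp point, in m); z points along the fingers, x is the direction in which the jaws open and shut, and the axes are right-handed (so a half turn about z gives the same grasp; the last joint's range is limited). The gripper opens to 85 mm and grips with 20 to 120 N. Pads are 22 mm wide; open, the fingers measure 114 mm over their backs; the gripper's body (76 mm by 85 mm) begins 54 mm behind the grasp point. The pads swing forward as they close: fully open they stand 13 mm farther back than shut.
Start: joints at [1.047, 0.326, -0.193, 1.052, 0, 1.437], TCP at [0.209, 0.509, 0.231] pointing down, gripper open.
Joint ranges: [-2.65, 2.65], [-0.97, 1.79], [-1.3, 1.35], [-1.93, 2.1], [-1.47, 1.37], [-3.14, 3.14]. Speed limits (rad/s): [2.57, 2.57, 3.14, 3.14, 3.14, 3.14].

### API

Orientations are given as a rotation vector (axis times angle).
In Python, from cell import * gives the robot as it stands. Calls block until the motion is done:
- movep(position, orientation): joint-space move of the TCP to a pose.
- move_l(position, velocity=0.15, rot=None, until_force=None): straight line of the TCP; rot=None keeps the orientation; velocity is the mean speed in m/s. With until_force (N) it stops when the force on the tool has changed by that much, and returns True; else False.
- set_joints(angles): joint-space move.
- let_go() and grab(newtons=None): open the fingers fully, or close them until they stop; newtons is the grip in N (None keeps the last).
- sleep(seconds).
- ik(position, orientation): joint angles nearest the present ones, or None.
- get_state(): the state.
- grab_frame(name): name is "scene" or "side" or "wrist"; returns a dict with "img" (420x560x3 uint8, red, green, blue), "fx", "fy", "cx", "cy" (pixels), "cam_to_world" (4x4, takes a point from camera to world coordinates); the wrist camera has in their place "T_tool_cam" (4x4, takes a point from camera to tool coordinates, whose origin is the TCP and whose axes are the tool frame's). Camera axes: x right, y down, z forward; pixel columns grow to the right and rows downward; lengths in m; the calibration is good to about 2 mm. A picture is of the moment at which its call begins: read the wrist's pose just before it. There is no depth.
A pose or a line that the arm cannot do raises MotionError and nothing moves.
- sign_off(): hands the job in, once; it reports no verdict.
Trained networks look in the newest picture that a camera, given by its name, has taken for a name from the list of things; names that differ only in an ending like _2 or _b are one class to them, and where a whole thing is asked for, a point or a joint stands for the part that bears it (a point fixed in the world has none). Each returns a list of dicts, best first, with "score" (0 to 1); they miss things now and then, are a little off and sometimes report something else, mostly with a low value. They report only what shows in the picture. A call takes as long as a camera call. They do not tell look-alikes from the thing itself.
- spot_in(camera, name): "centre" ([column, row] in pixels, amid what is visible of it).
- silhouettes(camera, name): "mask" (420x560 bool, what is visible of it) and "centre" ([column, row] in pixels, amid what is visible of it).
- tip_of(camera, name): "centre" ([column, row] in pixels: a listed point, or the origin of a listed thing).
The state is a dict: "clock": time; "q": joint angles; "joint_velocities": joint speeds; "tau": joint torques, N m; "position": TCP position; "eef_rot": TCP orientation; "contact_force": force on the tool from outside, world axes, zero at the start; "wrist_torque": the same for the moment, N m; "finger_gap": opening from 0.0 (shut) to 1.0 (fully open).
Only numpy, scipy, OpenCV 4.12 (cv2) and the standard library are available. Lean on these libraries where they do the work, as an engineer would, in place of code of your own. Each camera call takes 0.05 s, during which the arm holds its last target. There are 200 camera calls.

### The job

Two brown cases stand on the shelf, each with a hinged leaf slightly ajar over its far half, away from the robot. Turn the leaf of the wider case right over its spine so that it lies fully flat on the near half and the watch in the far half is uncovered: push it over with the fingertips or the outside of the fingers only (its free edge can be caught from below), steadily, without flinging it and without pinching the leaf. Leave the narrower case's leaf, the watch and everything else on the shelf where they are, and finish clear of everything.

Things in the scene. Friction and masses are not known exactly. Their poses are not given: they have to be found in the camera images.
- watch_case_hinge (a point): Centre of the spine of the wider brown plastic case, on the leaf's hinge axis, 48.5 mm above the shelf. y runs along the spine; x points level towards the robot, from the far half (leaf and watch) to the near half (where the leaf must go); z up; does not turn with the leaf. Case: open twin tray, outer walls 85 mm before and behind the spine, 45 mm high; hinge lugs at the spine's ends 55 mm high.
- watch_leaf (a joint): Angle of the wide leaf: 0 flat over the far half, 1.57 upright, 3.1416 flat over the near half, where it stops. Starts ajar at 0.08 to 0.55. A stiff friction hinge (0.12 N m) holds it at any angle: it does not fall and must be pushed all the way, with 1 to 3 N near its free edge.
- watch_leaf_edge (a point): Middle of the free edge of the wide leaf, in mid-thickness, 100 mm from the hinge axis, turning with the leaf: at angle a it is at x = -100 cos a, z = 100 sin a mm from the hinge point. The leaf is a rigid brown plate 120 mm wide along the spine, 7 mm thick, about 0.11 kg; lying flat, its edge overhangs the case's outer wall by 15 mm, so a fingertip can get under it from outside.
- small_case_hinge (a point): Centre of the spine of the narrower brown plastic case, 48.5 mm above the shelf: same build, axes and heights as the wider one, but 80 mm wide along the spine; leave it alone.
- small_leaf (a joint): Angle of the narrow leaf (80 mm wide), as for the wide one; starts 0.08 to 0.55 and must stay as it is.
- small_leaf_edge (a point): Middle of the free edge of the narrow leaf, 100 mm from its hinge axis.
- watch: Wristwatch lying in the far half of the wider case, under the wide leaf: steel, 40 mm across, 9 mm thick, with a straight 92 mm black strap along the spine; loose, origin at its underside, 20 mm above the shelf. Leave it.
- cologne: Small capped glass cologne bottle, loose, 50 x 26 x 98 mm high, right of the cases; origin under its centre.
- cufflink_dish: Round white ceramic dish, loose, 104 mm across, 18 mm high, left of the cases; origin under its centre.
- polish_tin: Flat round shoe polish tin, loose, 75 mm across, 24 mm high, on the robot's side of the cases; origin under its centre.
- shoe_horn: Stainless steel shoe horn lying flat, loose, about 215 mm long along its x axis, 44 mm wide, 6 mm high, at the right; origin on the shelf near its middle.
- clothes_brush: Wooden clothes brush lying bristles down, loose, 150 x 48 x 38 mm high, long along its x axis, at the left; origin under its centre.
Not all that is in view belongs to the job. Leave any purple look-alike of the part that bears watch_case_hinge alone.

How it is judged:
By the outcome, as a careful person would: the job done as asked, in the order asked, and still so for the second after the job is handed in, with the robot touching nothing.
It also fails if it takes over 40 s, if anything falls off the work surface, if the arm or the gripper's body presses on something with over 40 N, if the wrist force passes 120 N, or if a joint passes its speed limit or range.

## Working session

There is one attempt and no reset: what is moved stays moved. The work goes in short steps, each a Python script; the robot and the scene stay as the last script left them, time stands still between calls to the robot, and variables do not carry over. Pictures are saved under pics/ and viewed, about 8 in all and at most 12, crops included, and the job is handed in when it is done.

```bash
mkdir -p pics; ls
cat > h.py <<'E'
from cell import *
import numpy as np, cv2
def px2plane(f,uv,z):
    T=np.array(f["cam_to_world"]);d=T[:3,:3]@np.array([(uv[0]-f["cx"])/f["fx"],(uv[1]-f["cy"])/f["fy"],1]);o=T[:3,3]
    return o+d*(z-o[2])/d[2]
def proj(f,p):
    T=np.linalg.inv(np.array(f["cam_to_world"]));c=T[:3,:3]@np.array(p)+T[:3,3]
    return np.array([f["fx"]*c[0]/c[2]+f["cx"],f["fy"]*c[1]/c[2]+f["cy"]])
def tri(fs,uvs):
    A=[];b=[]
    for f,uv in zip(fs,uvs):
        T=np.array(f["cam_to_world"]);d=T[:3,:3]@np.array([(uv[0]-f["cx"])/f["fx"],(uv[1]-f["cy"])/f["fy"],1]);d/=np.linalg.norm(d)
        P=np.eye(3)-np.outer(d,d);A.append(P);b.append(P@T[:3,3])
    return np.linalg.lstsq(np.vstack(A),np.hstack(b),rcond=None)[0]
def save(f,n): cv2.imwrite("pics/"+n,cv2.cvtColor(f["img"],cv2.COLOR_RGB2BGR))
E
python3 - <<'E'
from h import *
F={c:grab_frame(c) for c in("scene","side")}
for c in F: save(F[c],c+"0.png"); print(c,np.round(F[c]["cam_to_world"],3).tolist())
for n in ["watch_case_hinge","watch_leaf_edge","small_case_hinge","small_leaf_edge","cologne","cufflink_dish","polish_tin","shoe_horn","clothes_brush"]:
    z=0.0485 if "hinge" in n else 0
    for c in F:
        for r in tip_of(c,n)[:3]: print(n,c,round(r["score"],2),np.round(r["centre"]),np.round(px2plane(F[c],r["centre"],z),3))
print(get_state())
E
```

```text
pics
scene [[0.323, 0.559, -0.764, 1.252], [0.946, -0.208, 0.248, -0.245], [-0.021, -0.803, -0.596, 0.629], [0.0, 0.0, 0.0, 1.0]]
side [[-0.93, -0.285, 0.234, 0.291], [-0.368, 0.71, -0.601, 0.606], [0.005, -0.644, -0.765, 0.835], [0.0, 0.0, 0.0, 1.0]]
watch_case_hinge scene 0.92 [298. 285.] [ 0.769 -0.052  0.048]
watch_case_hinge scene 0.85 [193. 172.] [ 0.276 -0.179  0.048]
watch_case_hinge scene 0.82 [211. 227.] [ 0.535 -0.176  0.048]
watch_case_hinge side 0.94 [389. 193.] [ 0.289 -0.184  0.048]
watch_case_hinge side 0.66 [206. 174.] [ 0.764 -0.07   0.048]
watch_case_hinge side 0.56 [298. 168.] [ 0.541 -0.182  0.048]
watch_leaf_edge scene 0.93 [217. 244.] [ 0.545 -0.17   0.   ]
watch_leaf_edge scene 0.93 [208. 193.] [ 0.326 -0.149  0.   ]
watch_leaf_edge side 0.95 [176. 162.] [ 0.897 -0.119  0.   ]
watch_leaf_edge side 0.65 [348. 192.] [ 0.396 -0.195 -0.   ]
small_case_hinge scene 0.73 [341. 191.] [0.51  0.169 0.048]
small_case_hinge side 0.59 [267. 148.] [ 0.649 -0.227  0.049]
small_case_hinge side 0.57 [260. 278.] [0.5   0.177 0.048]
small_leaf_edge scene 0.83 [369. 199.] [0.508 
[... 598 characters left out ...]
 [270. 378.] [0.403 0.351 0.   ]
{'clock': 1.0, 'q': array([ 1.04682761e+00,  3.26142750e-01, -1.92643525e-01,  1.05198606e+00,
        6.21816189e-06,  1.43659101e+00]), 'joint_velocities': array([ 0.00152648,  0.00171633, -0.00186412,  0.0014451 , -0.00081375,
        0.0006711 ]), 'tau': array([-4.35655447e-04, -4.43335676e+01,  2.62761390e+01,  9.93831891e-04,
       -9.01750951e-06, -2.33822800e-05]), 'position': array([0.20897509, 0.50875597, 0.23129549]), 'eef_rot': array([-2.60956066e+00, -1.74919869e+00, -2.95201150e-05]), 'contact_force': array([-0.0837544 , -0.66070194,  1.07765724]), 'wrist_torque': array([-0.02444697,  0.01905885,  0.03790559]), 'finger_gap': 0.9993263706513302}
```

```bash
python3 -c "
import cv2,numpy as np
a=cv2.imread('pics/scene0.png');b=cv2.imread('pics/side0.png')
cv2.imwrite('pics/s1.png',cv2.resize(a,(800,600)));cv2.imwrite('pics/s2.png',cv2.resize(b,(800,600)))"
```

```text
(no output)
```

View pics/s1.png

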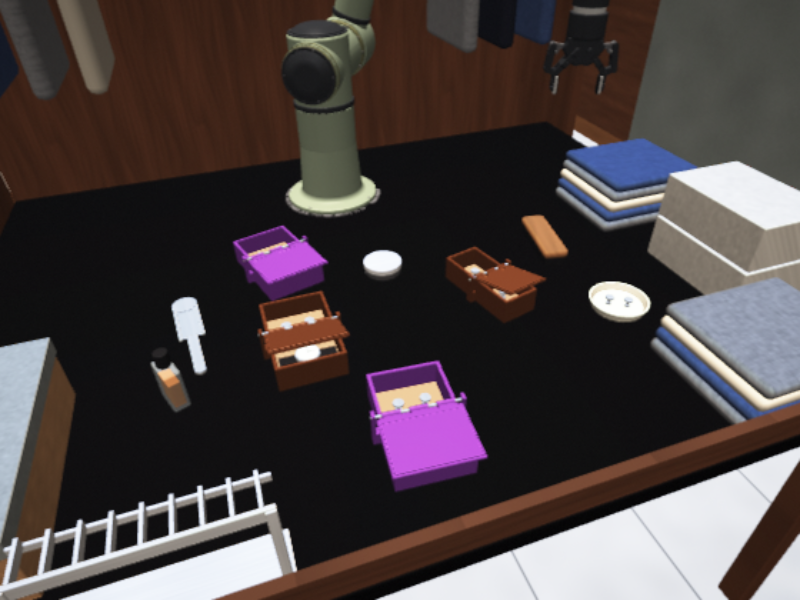

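View pics/s2.png

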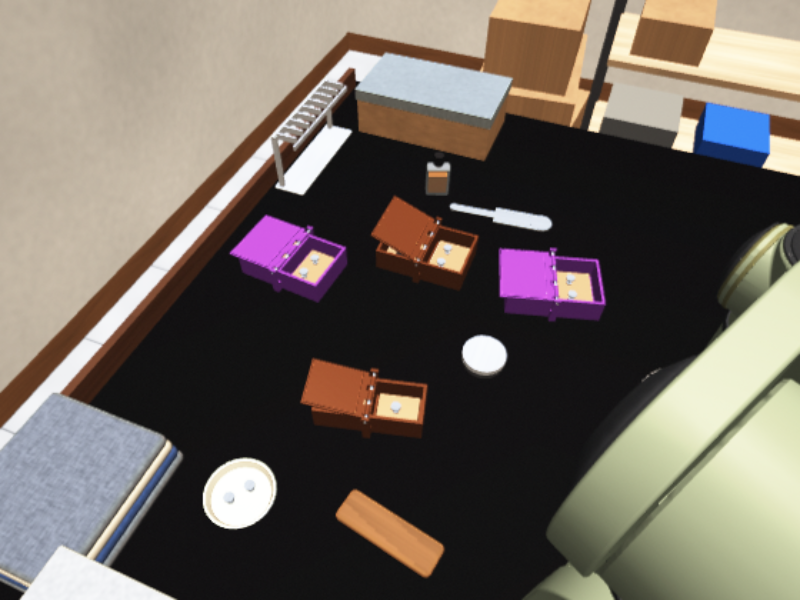

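Scene picture: the wide brown case with the watch is at about (305,335) and the narrow brown one at about (495,280). There are purple look-alikes at (280,260) and (425,425). The side picture agrees, with the wide brown case at (427,240). I'll look from above with the wrist camera.

```bash
cat >> h.py <<'E'
from scipy.spatial.transform import Rotation as R
def wframe():
    s=get_state();f=grab_frame("wrist");T=np.eye(4);T[:3,:3]=R.from_rotvec(s["eef_rot"]).as_matrix();T[:3,3]=s["position"]
    f["cam_to_world"]=T@np.array(f["T_tool_cam"]);return f
def rot(yaw,tilt,sgn=1):
    """jaw axis along case spine; tool z tilted by tilt from down towards case +x (robot). case x = (-cos yaw,-sin yaw)"""
    cx=np.array([-np.cos(yaw),-np.sin(yaw),0]);cy=np.array([np.sin(yaw),-np.cos(yaw),0])
    z=-np.cos(tilt)*np.array([0,0,1])+np.sin(tilt)*cx;x=sgn*cy
    return R.from_matrix(np.column_stack([x,np.cross(z,x),z])).as_rotvec()
E
python3 - <<'E'
from h import *
print(get_state()["clock"])
for t in (0,.3,.6,.9):
  for s in (1,-1):
    for p in ([.64,-.18,.09],[.54,-.18,.16],[.45,-.18,.06]): print(t,s,p,ik(p,rot(0,t,s)) is not None, end=' ')
  print()
q=get_state()["q"]
grab(20)
for s in (1,-1):
    g=ik([.52,-.18,.36],rot(0,0,s)); print(s,g)
s=min((1,-1),key=lambda s:abs(ik([.52,-.18,.36],rot(0,0,s))[5]))
movep([.52,-.18,.36],rot(0,0,s)); 
f=wframe(); save(f,"w1.png"); print(s,f["T_tool_cam"].round(3).tolist(), get_state()["clock"])
F={c:grab_frame(c) for c in("scene","side")};F["wrist"]=f
for n in ["watch_case_hinge","watch_leaf_edge"]:
    for c in F:
        for r in tip_of(c,n)[:3]: print(n,c,round(r["score"],2),np.round(r["centre"]),np.round(px2plane(F[c],r["centre"],.0485),3),np.round(px2plane(F[c],r["centre"],.09),3))
a=F["scene"]["img"][190:300,160:270];b=F["side"]["img"][120:230,240:350]
o=np.hstack([cv2.resize(i,(400,400),interpolation=cv2.INTER_CUBIC) for i in(a,b)]);cv2.imwrite("pics/c.png",o[:,:,::-1])
E
```

```text
1.0
0 1 [0.64, -0.18, 0.09] True 0 1 [0.54, -0.18, 0.16] True 0 1 [0.45, -0.18, 0.06] True 0 -1 [0.64, -0.18, 0.09] True 0 -1 [0.54, -0.18, 0.16] True 0 -1 [0.45, -0.18, 0.06] True 
0.3 1 [0.64, -0.18, 0.09] True 0.3 1 [0.54, -0.18, 0.16] True 0.3 1 [0.45, -0.18, 0.06] True 0.3 -1 [0.64, -0.18, 0.09] True 0.3 -1 [0.54, -0.18, 0.16] True 0.3 -1 [0.45, -0.18, 0.06] True 
0.6 1 [0.64, -0.18, 0.09] True 0.6 1 [0.54, -0.18, 0.16] True 0.6 1 [0.45, -0.18, 0.06] True 0.6 -1 [0.64, -0.18, 0.09] True 0.6 -1 [0.54, -0.18, 0.16] True 0.6 -1 [0.45, -0.18, 0.06] True 
0.9 1 [0.64, -0.18, 0.09] False 0.9 1 [0.54, -0.18, 0.16] False 0.9 1 [0.45, -0.18, 0.06] True 0.9 -1 [0.64, -0.18, 0.09] False 0.9 -1 [0.54, -0.18, 0.16] False 0.9 -1 [0.45, -0.18, 0.06] True 
1 [-0.46739821  0.27863158  0.06705612  1.35922087  0.          2.67419444]
-1 [-0.46739821  0.27863158  0.06705612  1.35922087  0.         -0.46739821]
-1 [[1.0, -0.001, 0.0, -0.001], [0.0, 0.945, 0.326, -0.085], [-0.0, -0.326, 0.945, -0.144], [0.0, 0.0, 0.0, 1.0]] 4.525
watch_case_hinge scene 0.85 [211. 226.] [ 0.532 -0.176  0.048] [ 0.583 
[... 673 characters left out ...]
 [ 0.639 -0.183  0.09 ]
watch_leaf_edge scene 0.89 [208. 194.] [ 0.401 -0.16   0.048] [ 0.462 -0.166  0.09 ]
watch_leaf_edge scene 0.79 [307. 329.] [ 0.868 -0.074  0.048] [ 0.896 -0.086  0.09 ]
watch_leaf_edge side 0.97 [266. 148.] [ 0.653 -0.226  0.048] [ 0.634 -0.182  0.09 ]
watch_leaf_edge side 0.64 [174. 160.] [ 0.871 -0.083  0.049] [ 0.84  -0.046  0.09 ]
watch_leaf_edge side 0.62 [348. 188.] [ 0.392 -0.163  0.048] [ 0.386 -0.122  0.09 ]
watch_leaf_edge wrist 0.91 [300.  60.] [ 0.386 -0.156  0.048] [ 0.39  -0.158  0.09 ]
watch_leaf_edge wrist 0.73 [282. 246.] [ 0.642 -0.178  0.048] [ 0.623 -0.178  0.09 ]
watch_leaf_edge wrist 0.29 [153. 202.] [ 0.572 -0.366  0.048] [ 0.56  -0.349  0.09 ]
```

View pics/w1.png

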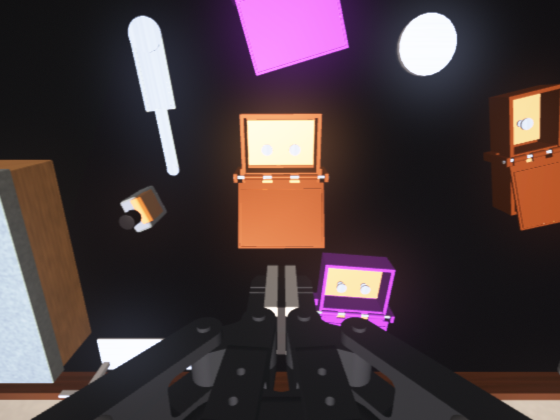

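View pics/c.png

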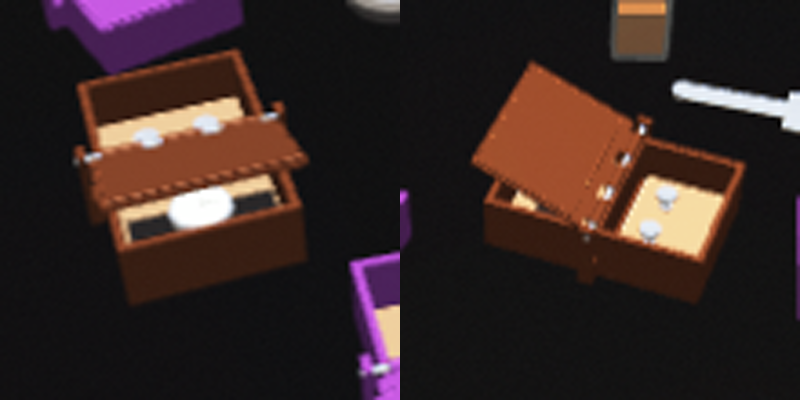

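The wide case has its hinge at about (0.534,-0.179) and yaw near 0. Triangulated, the leaf edge is at about (0.63,-0.18,0.09), which means an angle of about 0.42. The wrist view shows the spine level at row 178 and the leaf edge at row 247. I'll catch the edge from outside with the shut fingers tilted 0.5 rad, then follow the arc.

```bash
cat >> h.py <<'E'
HX,HZ,Y,D=0.534,0.0485,-0.185,0.013
def tilt(a): return float(np.interp(a,[0.9,1.57],[.5,0]))
def pose(a,gap=0.):
    t=tilt(a);u=np.array([np.cos(a),np.sin(a)]);n=np.array([np.sin(a),-np.cos(a)]);H=np.array([HX,HZ])
    if a+t<1.5708: C=H+.1*u+.0035*n-D*np.array([np.sin(t),np.cos(t)])
    else: C=H+(.1-D)*u+.0035*n
    T=C+(.011+gap)*np.array([np.cos(t),-np.sin(t)])
    return [T[0],Y,T[1]],rot(0,t,-1)
def sweep(a0,a1,step=.15,v=.08):
    for a in np.linspace(a0,a1,int(np.ceil((a1-a0)/step))+1)[1:]:
        p,r=pose(a);move_l(p,v,r);s=get_state();print(round(a,2),np.round(s["position"],3),np.round(s["contact_force"],1),round(s["clock"],1))
E
python3 - <<'E'
from h import *
p,r=pose(.35,.04)
print(p)
movep([p[0]+.05,Y,.25],r)
move_l(p,.12)
print(np.round(get_state()["contact_force"],1))
p2,_=pose(.35); print(move_l(p2,.05,until_force=4), np.round(get_state()["position"],3),p2)
sweep(.35,.9)
f=grab_frame("side");g=grab_frame("scene")
a=g["img"][130:300,130:300];b=f["img"][60:230,210:380]
o=np.hstack([cv2.resize(i,(400,400),interpolation=cv2.INTER_CUBIC) for i in(a,b)]);cv2.imwrite("pics/c2.png",o[:,:,::-1])
E
```

```text
[np.float64(0.6676615922653866), -0.185, np.float64(0.04364270047719011)]Traceback (most recent call last):
  File "<stdin>", line 4, in <module>
cell.MotionError: the arm cannot take that pose within its joint ranges
```

```bash
cat > a.py <<'E'
from h import *
p,r=pose(.35,.035)
W=[([p[0]+.03,Y,.25],rot(0,0,-1)),([p[0]+.02,Y,.14],rot(0,.25,-1)),(p,r)]
assert all(ik(*w) is not None for w in W),[ik(*w) for w in W]
assert all(ik(*pose(a)) is not None for a in np.arange(.35,3.14,.15))
movep(*W[0]); move_l(W[1][0],.12,W[1][1]); move_l(p,.1,r)
print(np.round(get_state()["contact_force"],1),p)
p2,_=pose(.35); print(move_l(p2,.05,until_force=4), np.round(get_state()["position"],3),p2)
sweep(.35,.9)
f=grab_frame("side");g=grab_frame("scene")
a=g["img"][130:300,130:300];b=f["img"][60:230,210:380]
o=np.hstack([cv2.resize(i,(400,400),interpolation=cv2.INTER_CUBIC) for i in(a,b)]);cv2.imwrite("pics/c2.png",o[:,:,::-1])
E
python3 a.py
```

```text
[-0.1  1.   0.7] [np.float64(0.6632736794559346), -0.185, np.float64(0.04603982817021113)]
False [ 0.633 -0.185  0.063] [np.float64(0.6325582897897716), -0.185, np.float64(0.06281972202135823)]
0.49 [ 0.628 -0.185  0.076] [-0.4 -0.3 -0.8] 9.1
0.62 [ 0.62  -0.185  0.088] [-0.4 -0.5 -0.1] 9.4
0.76 [ 0.612 -0.185  0.099] [ 0.1 -1.   0.1] 9.8
0.9 [ 0.602 -0.185  0.108] [-0.8 -0.  -0.4] 10.1
```

View pics/c2.png

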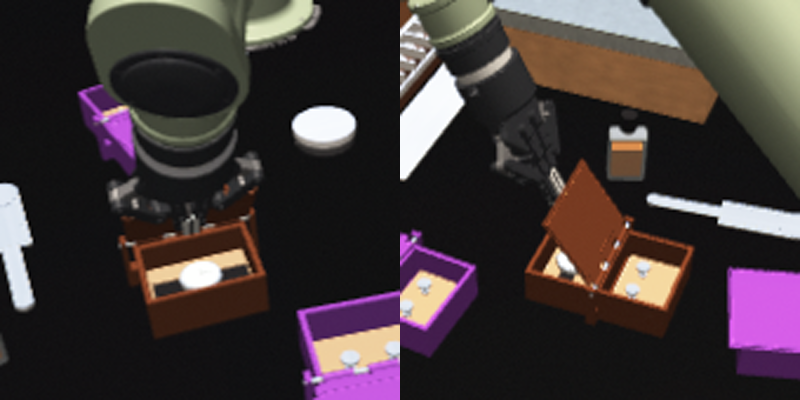

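The leaf has been lifted to about 0.9, with the fingers under its edge at (580,190) in the crop. The watch is undisturbed. I'll carry on over the top.

```bash
cat > b.py <<'E'
from h import *
sweep(.9,3.05)
p=get_state()["position"]
print(move_l([p[0],p[1],p[2]-.015],.02,until_force=8),np.round(get_state()["position"],4),np.round(get_state()["contact_force"],1))
sleep(.2)
p=get_state()["position"]
move_l([p[0],p[1],.16],.12)
movep([.42,-.18,.36],rot(0,0,-1))
f=wframe(); g=grab_frame("side"); s=grab_frame("scene"); print(get_state()["clock"])
save(f,"w3.png")
b=g["img"][80:230,230:430];a=s["img"][130:280,130:330]
o=np.hstack([cv2.resize(i,(400,300),interpolation=cv2.INTER_CUBIC) for i in(a,b)])
o=np.vstack([o,np.hstack([cv2.resize(f["img"],(400,300),interpolation=cv2.INTER_AREA),cv2.resize(g["img"],(400,300),interpolation=cv2.INTER_AREA)])]);cv2.imwrite("pics/c3.png",o[:,:,::-1])
for n in["watch_leaf_edge","watch_case_hinge","watch","small_leaf_edge","small_case_hinge"]:
  for c,F in(("scene",s),("side",g),("wrist",f)):
    for r in tip_of(c,n)[:3]: print(n,c,round(r["score"],2),np.round(r["centre"]),np.round(px2plane(F,r["centre"],.02 if n=="watch" else .0485),3))
E
python3 b.py
```

```text
1.04 [ 0.592 -0.185  0.118] [0.7 0.5 0.7] 10.5
1.19 [ 0.582 -0.185  0.125] [-0.   0.   0.1] 10.8
1.33 [ 0.57  -0.185  0.13 ] [ 0.3 -0.4  0.3] 11.1
1.47 [ 0.557 -0.185  0.134] [ 1.3 -0.8 -0.2] 11.4
1.62 [ 0.545 -0.185  0.135] [-0.2  0.6  1. ] 11.8
1.76 [ 0.533 -0.185  0.134] [-0.   0.2  0.5] 12.1
1.9 [ 0.52  -0.185  0.132] [-1.2  0.2  0.2] 12.4
2.05 [ 0.508 -0.185  0.127] [ 0.5  0.2 -0. ] 12.7
2.19 [ 0.497 -0.185  0.121] [ 0.2 -0.2  0.3] 13.0
2.33 [ 0.487 -0.185  0.114] [ 0.   0.  -0.7] 13.3
2.48 [ 0.478 -0.185  0.105] [-0.9  0.5 -0.3] 13.6
2.62 [ 0.471 -0.185  0.095] [0.  0.3 0.2] 13.9
2.76 [ 0.465 -0.185  0.084] [-0.1  0.   0.1] 14.2
2.91 [ 0.461 -0.185  0.072] [ 0.1 -0.1 -0. ] 14.5
3.05 [ 0.458 -0.185  0.06 ] [0.2 0.8 0.5] 14.8
True [ 0.4587 -0.1852  0.0519] [-1.1  0.5  7.3]
17.5917
watch_leaf_edge scene 0.85 [210. 193.] [ 0.397 -0.152  0.048]
watch_leaf_edge scene 0.81 [306. 326.] [ 0.862 -0.073  0.048]
watch_leaf_edge scene 0.57 [205. 206.] [ 0.448 -0.176  0.048]
watch_leaf_edge side 0.82 [332. 178.] [ 0.442 -0.183  0.048]
watch_leaf_edge side 0.76 [348. 190.] [ 0.39  -0.153  0.0
[... 604 characters left out ...]
[ 0.291 -0.177  0.048]
watch_case_hinge wrist 0.86 [278. 245.] [ 0.539 -0.184  0.048]
watch scene 0.76 [214. 246.] [ 0.57  -0.181  0.02 ]
watch side 0.73 [285. 172.] [ 0.577 -0.185  0.02 ]
watch side 0.64 [167. 345.] [0.619 0.374 0.02 ]
watch wrist 0.73 [281. 259.] [ 0.577 -0.18   0.02 ]
small_leaf_edge scene 0.88 [371. 200.] [0.569 0.221 0.048]
small_leaf_edge side 0.92 [216. 263.] [0.608 0.176 0.048]
small_leaf_edge wrist 0.75 [531. 287.] [0.613 0.217 0.048]
small_case_hinge scene 0.8 [342. 189.] [0.502 0.173 0.048]
small_case_hinge scene 0.7 [426. 211.] [0.657 0.319 0.048]
small_case_hinge side 0.71 [261. 279.] [0.497 0.177 0.048]
small_case_hinge side 0.57 [216. 265.] [0.604 0.182 0.048]
```

View pics/c3.png

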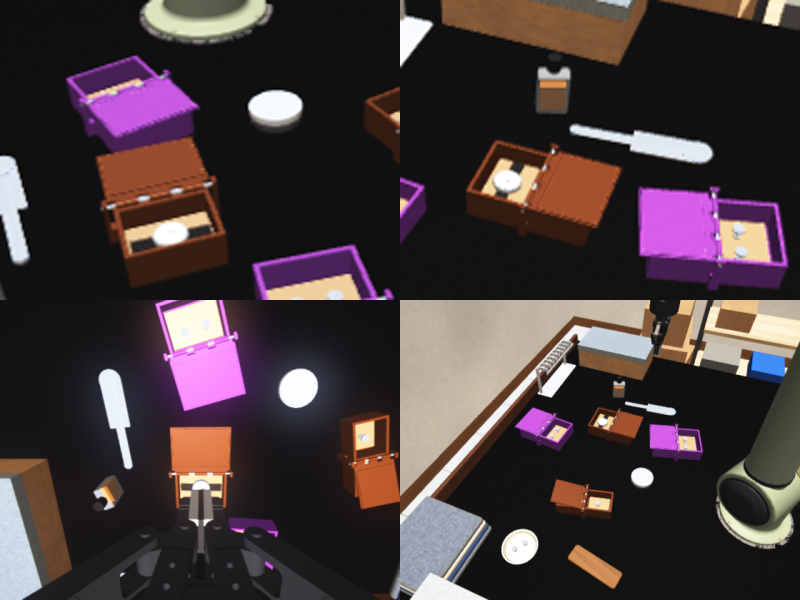

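The leaf lies flat on the near half. The press stopped at z = 0.0519 m, against 0.052 expected for a flat leaf. Its edge reads x of about 0.44 m, with 0.434 expected. The watch is uncovered and the other objects are unmoved.

```bash
python3 -c "
from h import *
print(sign_off(),get_state()['clock'])"
```

```text
the job is handed in; nothing more can be done
the job is handed in; nothing more can be done
```

The wider case's leaf is now turned right over and lies flat on the near half, with the watch uncovered in the far half. I handed the job in at about 18 s on the robot's clock. `sign_off()` gives no verdict.

**How it was done:** I shut the fingers and tilted them to catch the leaf's free edge from outside and below. I then followed its arc in small steps at 0.08 m/s and pressed it gently down onto its stop. The leaf was never pinched.

**Last checks:**
- **Leaf flat:** the 8 N press stopped with the fingertip at z = 0.0519 m, against 0.052 m expected for a flat leaf.
- **Leaf edge:** the cameras put it at x ≈ 0.437–0.448 m, against about 0.434 m expected. The 3–14 mm difference is network and calibration noise.
- **Watch:** it shows at about (0.575, -0.182), in the middle of the far half. I have no position from before the leaf was lifted to compare it with.
- **Everything else:** the narrow case's hinge and leaf edge, the purple look-alikes and the loose objects look unmoved in the pictures.
- **Arm:** it finished at z = 0.36 m, clear of everything.

One motion was refused early on, because a high tilted pose was out of reach. Nothing moved, and I replanned with a lower approach.

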